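Close the dowelled mould and hold it pressed

TASK

Pull the upper half of the wooden casting mould straight up off its storage rail, past the sprung catches that clip it there, and fit it onto the two dowels of the lower half so that the faces meet fully. Then push the closed mould well down on its sprung stand, to more than half of the spring travel, and finish like that, still holding the upper half and keeping the pair pressed together. Leave the teal-lidded jar, the small cream pot and the pliers where they are.

Things in the scene. Friction and masses are not known exactly. Their poses are not given: they have to be found in the camera images.
- upper_half: Upper mould half, loose, about 0.35 kg: dark wooden block 130 (x) x 80 (y) x 30 (z) mm with a pale grip bar on top. Origin: centre of the underside (mating face), z up; 26 mm above the bench at the start, x along the rail. A channel 24 mm wide, 16 deep runs along x under it. Two vertical through holes, 13 mm across, lower rims bevelled 2 mm, at (x, y) = (+44, +25) and (-32, -25) mm.
- handle (a point): Centre of the pale wooden grip bar on the upper half, 50 mm above that half's origin, axes the same. The bar is 90 (x) x 22 (y) x 36 (z) mm and stands on the block's top (30 to 66 mm above the origin): grip it from above, closing along y. No part of the rail or catches is higher than the block's top.
- rail: Storage rail fixed to the bench: pale board 170 x 150 x 12 mm, on it an aluminium bar 20 mm wide along x, top at 42 mm, with end stops 52 mm high. The upper half sits astride the bar. A sprung steel leaf on each long side noses 2.5 mm into its side groove: lifting takes about 4 to 8 N over its weight, free of the catches after 10 mm, of the rail after 26 mm. Origin: under the board's centre.
- lower_face (a point): Centre of the upper (mating) face of the lower mould half, x along its length, z up; 60 mm above the bench when not pressed. Lower half: dark wooden block 130 x 80 x 30 mm with a 24 mm channel along x, captive on a sprung stand (board 170 x 130 x 14 mm fixed to the bench). It takes the upper half one way round only: x along x.
- dowel (a point): Foot of the dowel nearer to its end of the lower half, on the mating face at (x, y) = (+44, +25) mm from point lower_face; the other dowel stands at (-32, -25) mm. Both are steel, 10 mm thick and 24 mm high, the top 9 mm tapered to 5 mm.
- lower_half (a joint): How far the lower half is pushed down on its springs, in m: 0 at rest, 0.012 fully down on its stop. It starts to move at about 6 N (more than the upper half's weight) and needs about 15 N to be fully down.
- jar: Bystander: clear jar with a teal lid, 60 mm across, 109 mm high. Origin: centre of its underside.
- pot: Bystander: small cream pot, 37 mm across, 20 mm high. Origin: centre of its underside.
- pliers: Bystander: pliers lying flat behind the work, 91 x 190 x 15 mm. Origin: middle of the underside.

How it is judged:
On the way, in this order (a step that is already met when the one before it is completed fails the run):
1. the upper half is pulled up clear of the rail, in the gripper (z of upper_half in the frame of rail above 0.05 m and contact force between the fingers and upper_half above 2 N), for 0.1 s.
2. the upper half is seated on the dowels, faces together (horizontal distance between upper_half and lower_face below 0.004 m and z of upper_half in the frame of lower_face between -0.003 and 0.003 m and angle between the z axis of upper_half and the z axis of lower_face, either way round below 0.05 rad and angle between the x axis of upper_half and the x axis of lower_face, either way round below 0.06 rad), for 0.1 s.
At the end, for the whole second after the job is handed in: The upper half sits on both dowels the right way round, faces touching (gap under 2.5 mm, centres within 4 mm, parallel within 0.05 rad), the sprung lower half is pushed down more than 6 mm of its 12 mm, the gripper is still in firm contact with the upper half (over 2 N) and nothing moves (horizontal distance between upper_half and lower_face below 0.004 m and z of upper_half in the frame of lower_face between -0.0025 and 0.0025 m and angle between the z axis of upper_half and the z axis of lower_face, either way round below 0.05 rad and angle between the x axis of upper_half and the x axis of lower_face, either way round below 0.06 rad and value of joint lower_half above 0.006 m and contact force between the fingers and upper_half above 2 N and linear speed of upper_half below 0.02 m/s); the arm keeps its last pose, push and grip.
It fails at once if the jar, the pot or the pliers were moved by more than 30 mm (distance of any of jar, pot, pliers from where it was at the start of the episode above 0.03 m).
It fails at once if the jar was knocked over (angle between jar's own z axis and vertical above 0.5 rad).
It also fails if it takes over 48 s, if anything falls off the work surface, if the arm or the gripper's body presses on something with over 40 N, if the wrist force passes 120 N, or if a joint passes its speed limit or range.

ROBOT

A 6-joint arm with a two-finger parallel gripper is mounted at the origin on a cart in front of the work surface, level with it; the furniture and walls round the work are solid. World frame = base frame: x ahead of the robot, y to its left, z up, the work surface at z = 0. Lengths are in m, angles in rad, forces in N, time in s.
With the tool pointing down it reaches from about 0.225 to 0.725 m from the base axis. Payload 3.1 kg.
Tool frame: the origin (TCP) lies midway between the tips of the shut fingers; the grasp point (between the pads) lies 19 mm behind it (env.hold_point_z is the z of the grasp point in the tool frame, in m); z points along the fingers, x is the direction in which the jaws open and shut, and the axes are right-handed (so a half turn about z gives the same grasp; the last joint's range is limited). The gripper opens to 85 mm and grips with 20 to 120 N. Pads are 22 mm wide; open, the fingers measure 114 mm over their backs; the gripper's body (76 mm by 85 mm) begins 54 mm behind the grasp point. The pads swing forward as they close: fully open they stand 13 mm farther back than shut.
Start: joints at [1.051, 0.048, 0.099, 1.622, 0, 1.443], TCP at [0.2, 0.485, 0.211] pointing down, gripper open.
Joint ranges: [-2.91, 2.91], [-0.99, 1.94], [-1.21, 1.42], [-2.12, 2.29], [-1.49, 1.47], [-3.14, 3.14]. Speed limits (rad/s): [2.79, 2.79, 3.14, 3.14, 3.14, 3.14].

INTERFACE

Orientations are given as a 3x3 rotation matrix whose columns are the frame's x, y, z axes.
In Python, from station import env gives the robot as it stands.
- The arm moves only by the tool apply_moves, never from a script. Its argument "increments" is a list of rows, each a list of 7 numbers: the shift along the tool's x, y, z in mm, then the turn, a rotation vector about the tool's x, y, z in rad, then the closure, from 0 (fully open) to 1 (shut). A call has 1 to 5 rows; each row is the pose to reach, as a shift and turn from the pose commanded when the call began, along the tool's axes at that moment; what a row does not reach only later rows make up. A row lasts 1/8 s, in which the tool goes at most 62.5 mm and 10.7 degrees, less where a joint would pass 70% of its speed; a pose out of reach is approached as far as the arm can. A call with a gripper value outside its range is refused whole. The fingers move at their own pace and stop on an object; the grip force is fixed at half the most. Time passes only in rows, so rows that repeat a pose let the fingers close. It gives the time, the measured TCP pose, the force and the opening at its end, in the units of the state.
- env.get_state(): the state, without advancing time (a new reading comes with each control period).
- env.snapshot(name): name is "side" or "top"; returns the picture (400x640x3 uint8, blue, green, red); there is no depth.
- env.camera_info(name): a dict with "intrinsics" (3x3 intrinsics, pixels), "k1" (the pictures are not rectified: a ray, as slopes to the right and down, at radius r is drawn at 1 + k1 r^2 times it, then the intrinsics apply), "R" (3x3) and "t" (3): a world point X has camera coordinates R X + t. Camera axes: x right, y down, z forward; pixel columns grow to the right and rows downward; lengths in m; the calibration is good to about 2 mm. A picture is of the moment at which its call begins. camera_info takes no time and is no camera call.
- env.finish_job(): hands the job in, once; it reports no verdict.
The state is a dict: "clock": time; "joints": joint angles; "joint_vel": joint speeds; "tau": joint torques, N m; "ee_pos": TCP position; "tcp_rot": TCP orientation; "force": force on the tool from outside, world axes, zero at the start; "torque": the same for the moment, N m; "gripper_width": finger opening in m.
Only numpy, scipy, OpenCV 4.12 (cv2) and the standard library are available. Lean on these libraries where they do the work, as an engineer would, in place of code of your own. Each camera call takes 0.05 s, during which the arm holds its last target.

## Working session

There is one attempt and no reset: what is moved stays moved. The work goes in short steps, Python scripts to look and compute and a tool call to move; the robot and the scene stay as the last step left them, time stands still between calls to the robot, and variables do not carry over. Pictures are saved under pics/ and viewed, and the job is handed in when it is done.

Besides the shell and the picture viewer there is one more tool, called by a JSON object that holds its "name" and its "arguments". apply_moves: Moves the arm, as the interface text tells. Its arguments: {"type":"object","properties":{"increments":{"type":"array"}},"required":["increments"]}

```bash
mkdir -p pics; ls; python3 - <<'E'
from station import env
import cv2
for n in("side","top"):
    im=env.snapshot(n); cv2.imwrite(f"pics/{n}0.png",im)
    print(n,env.camera_info(n))
print(env.get_state(), env.hold_point_z)
E
```

```text
pics
side {'intrinsics': array([[370.82733068,   0.        , 327.46353788],
       [  0.        , 370.82733068, 196.65307979],
       [  0.        ,   0.        ,   1.        ]]), 'k1': -0.08160087171866431, 'R': array([[ 0.99684557, -0.07903172, -0.00727371],
       [-0.05531823, -0.62616338, -0.77772702],
       [ 0.05691057,  0.7756761 , -0.62856008]]), 't': array([-0.5375024 ,  0.14036313,  0.94385295])}
top {'intrinsics': array([[384.72309772,   0.        , 321.02565389],
       [  0.        , 384.72309772, 196.44234509],
       [  0.        ,   0.        ,   1.        ]]), 'k1': -0.033674562215552595, 'R': array([[ 0.01437824, -0.99975033,  0.01710412],
       [-0.99892137, -0.01511745, -0.04390397],
       [ 0.04415158, -0.01645441, -0.99888933]]), 't': array([0.06639159, 0.54347135, 1.22594639])}
{'clock': 0.1, 'joints': array([1.05118619e+00, 4.86584840e-02, 9.77389171e-02, 1.62201945e+00,
       3.98678132e-05, 1.44299831e+00]), 'joint_vel': array([-0.00162162, -0.00172513,  0.00299628, -0.00113989, -0.00040199,
       -0.00066454]), 'tau': array([ 2.40915848e-03, -3.39852047e+01,  3.20936501e+01,  1.58169534e-02,
       -1.27494695e-04, -9.62682606e-06]), 'ee_pos': array([0.20017266, 0.48468398, 0.20943593]), 'tcp_rot': array([[ 3.81862707e-01,  9.24218408e-01, -1.09854010e-03],
       [ 9.24216630e-01, -3.81864159e-01, -1.84008507e-03],
       [-2.12013359e-03, -3.12629166e-04, -9.99997704e-01]]), 'force': array([-0.19158939, -0.45807544, -0.39127543]), 'torque': array([-0.02415768, -0.08451213, -0.0154352 ]), 'gripper_width': 0.08539459348977775} -0.0187
```

View pics/side0.png

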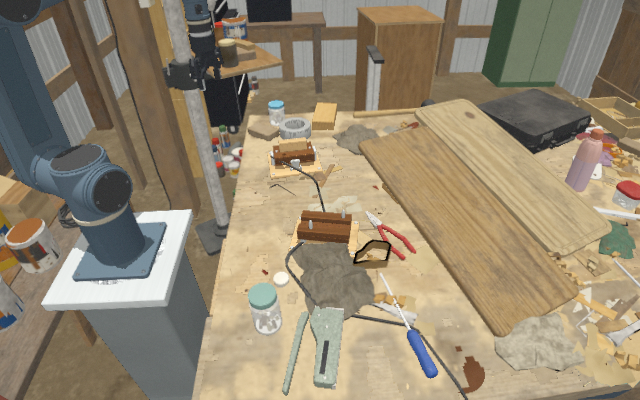

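View pics/top0.png

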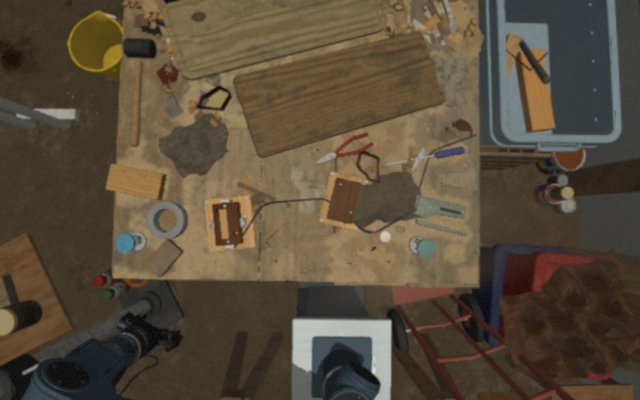

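The side view shows the upper half on its rail near (294,153) and the lower half near (325,227). The top view shows them near (230,222) and (345,202). I'll zoom in on both.

```bash
python3 - <<'E'
import cv2,numpy as np
s=cv2.imread("pics/side0.png");t=cv2.imread("pics/top0.png")
def c(im,x,y,w,h,f):return cv2.resize(im[y:y+h,x:x+w],None,fx=f,fy=f,interpolation=cv2.INTER_CUBIC)
cv2.imwrite("pics/t_a.png",np.vstack([c(t,195,187,70,70,8)]))
cv2.imwrite("pics/t_b.png",c(t,310,160,80,80,7))
cv2.imwrite("pics/s_a.png",c(s,255,130,80,60,9))
cv2.imwrite("pics/s_b.png",c(s,280,200,90,60,8))
E
```

```text
(no output)
```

View pics/t_a.png

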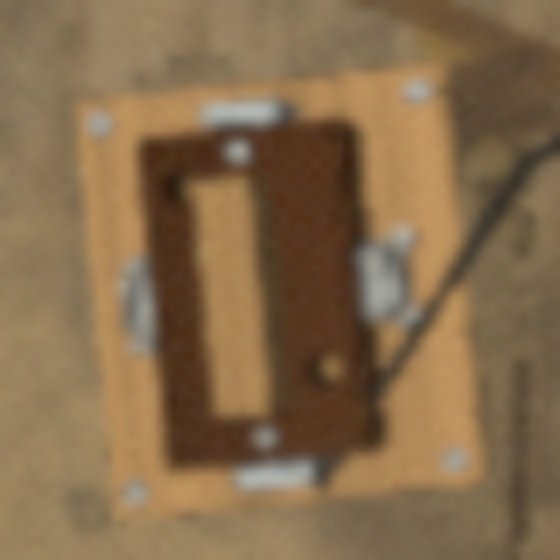

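View pics/t_b.png

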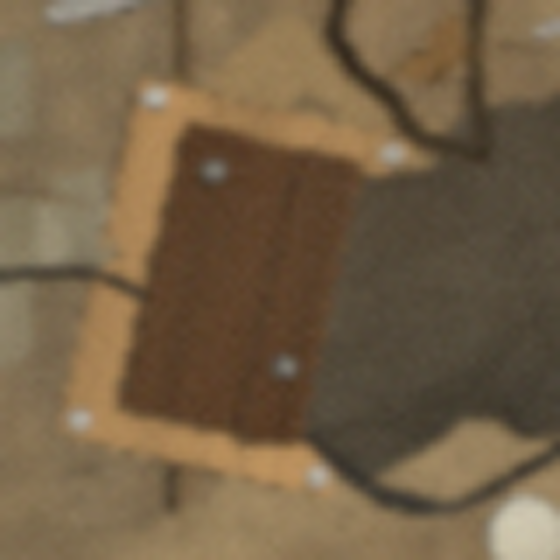

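View pics/s_a.png

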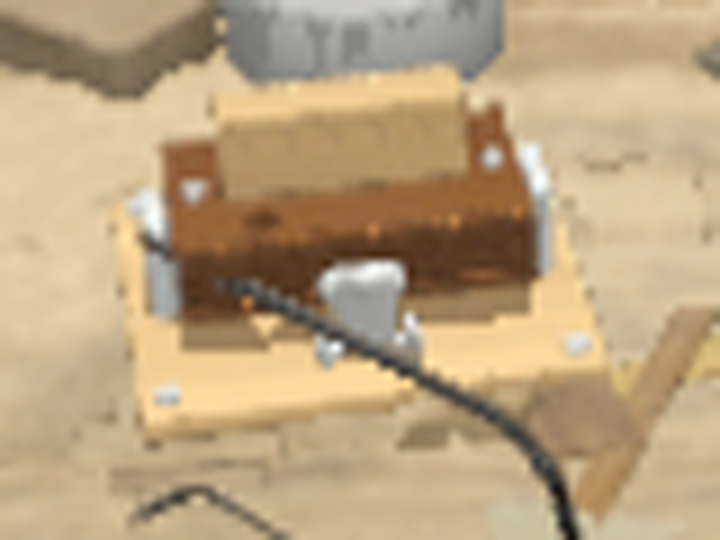

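View pics/s_b.png

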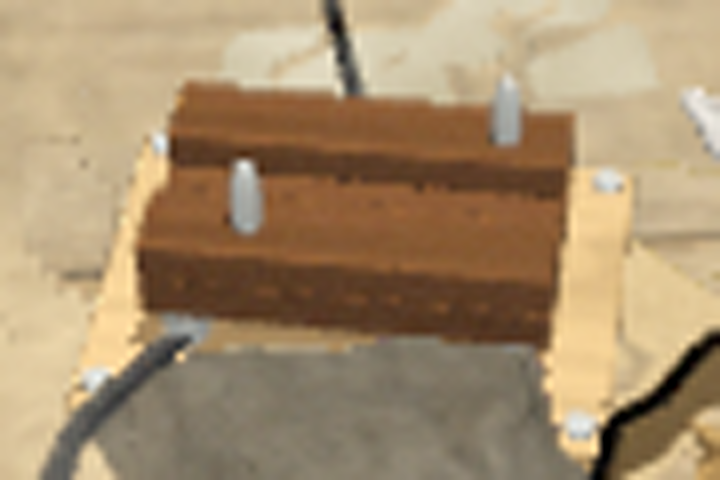

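```bash
cat > h.py <<'E'
import numpy as np,cv2,json
from station import env
CI={n:env.camera_info(n) for n in("side","top")}
def ray(n,px):
    c=CI[n];K=np.array(c["intrinsics"]);d=np.array([c["k1"],0,0,0,0.])
    u=cv2.undistortPoints(np.array(px,float).reshape(-1,1,2),K,d).reshape(-1,2)
    R=c["R"];o=-R.T@c["t"]
    return o,np.c_[u,np.ones(len(u))]@R
def plane(n,px,z):
    o,d=ray(n,px);return o+d*((z-o[2])/d[:,2])[:,None]
def tri(ps,pt):
    out=[]
    for a,b in zip(ps,pt):
        o1,d1=ray("side",[a]);o2,d2=ray("top",[b])
        d1=d1[0]/np.linalg.norm(d1);d2=d2[0]/np.linalg.norm(d2)
        s=np.linalg.lstsq(np.c_[d1,-d2],o2-o1,rcond=None)[0]
        p,q=o1+s[0]*d1,o2+s[1]*d2
        out.append(np.r_[(p+q)/2,np.linalg.norm(p-q)*1000])
    return np.array(out)
def proj(n,X):
    c=CI[n];K=np.array(c["intrinsics"])
    r,_=cv2.Rodrigues(c["R"])
    return cv2.projectPoints(np.array(X,float).reshape(-1,1,3),r,c["t"],K,np.array([c["k1"],0,0,0,0.]))[0].reshape(-1,2)
E
python3 - <<'E'
from h import *
np.set_printoptions(precision=4,suppress=True)
print("cams",[-CI[n]["R"].T@CI[n]["t"] for n in CI])
A=lambda p,x,y,f:(np.array(p,float)+.5)/f-.5+[x,y]
ta=lambda p:A(p,195,187,8); tb=lambda p:A(p,310,160,7); sa=lambda p:A(p,255,130,9); sb=lambda p:A(p,280,200,8)
def show(l,P):
    print(l);print(P); m=P.mean(0); print(" mean",m)
# rail board screws TL TR BR BL
show("rail screws top",plane("top",ta([(98,123),(417,90),(455,460),(135,492)]),.0125))
show("rail screws side(2 front)",plane("side",sa([(167,396),(577,343)]),.0125))
show("stand screws top",plane("top",tb([(155,97),(392,153),(318,476),(80,420)]),.0145))
show("stand screws side(BL? ,BR,TR)",plane("side",sb([(160,145),(96,378),(579,425),(607,181)]),.0145))
# dowel tips
show("dowel tips top",plane("top",tb([(213,170),(285,367)]),.083))
show("dowel tips side",plane("side",sb([(508,79),(245,162)]),.083))
show("feet side",plane("side",sb([(508,142),(247,232)]),.060))
show("tips tri",tri(sb([(508,79),(245,162)]),tb([(213,170),(285,367)])))
# block top corners
show("upper block screws top",plane("top",ta([(237,152),(265,437)]),.056))
show("upper block screws side",plane("side",sa([(492,157),(193,188)]),.056))
show("upper block corners top",plane("top",ta([(142,138),(350,124),(382,445),(170,467)]),.056))
show("handle corners top",plane("top",ta([(186,183),(247,178),(272,415),(212,420)]),.092))
show("handle corners side",plane("side",sa([(213,95),(462,66),(465,92),(217,124)]),.092))
show("lower block corners top",plane("top",tb([(188,125),(358,160),(303,440),(122,408)]),.060))
E
```

```text
cams [array([ 0.4899, -0.6867,  0.6985]), array([0.4878, 0.0948, 1.2473])]
rail screws top
[[0.5192 0.4402 0.0125]
 [0.5344 0.3127 0.0125]
 [0.3869 0.2943 0.0125]
 [0.3723 0.4216 0.0125]]
 mean [0.4532 0.3672 0.0125]
rail screws side(2 front)
[[0.3879 0.2925 0.0125]
 [0.5353 0.3123 0.0125]]
 mean [0.4616 0.3024 0.0125]
stand screws top
[[ 0.6169  0.0411  0.0145]
 [ 0.5929 -0.0684  0.0145]
 [ 0.4441 -0.0358  0.0145]
 [ 0.4682  0.0735  0.0145]]
 mean [0.5305 0.0026 0.0145]
stand screws side(BL? ,BR,TR)
[[ 0.4682  0.0725  0.0145]
 [ 0.4457 -0.0352  0.0145]
 [ 0.5947 -0.0679  0.0145]
 [ 0.6185  0.0412  0.0145]]
 mean [0.5318 0.0027 0.0145]
dowel tips top
[[ 0.5784  0.0185  0.083 ]
 [ 0.4934 -0.0137  0.083 ]]
 mean [0.5359 0.0024 0.083 ]
dowel tips side
[[ 0.5809  0.0181  0.083 ]
 [ 0.4962 -0.0135  0.083 ]]
 mean [0.5385 0.0023 0.083 ]
feet side
[[ 0.5808  0.0138  0.06  ]
 [ 0.4957 -0.0205  0.06  ]]
 mean [ 0.5383 -0.0033  0.06  ]
tips tri
[[ 0.5797  0.0184  0.0827  2.4846]
 [ 0.4948 -0.0137  0.0832  2.7701]]
 mean [0.5372 0.0023 0.0829 2.6273]
upper block screws top
[[0.5077 0.374  0.056 ]
 [0.3982 0.3606 0.056 ]]
 mean [0.453  0.3673 0.056 ]
upper block screws side
[[0.5085 0.3724 0.056 ]
 [0.3991 0.3611 0.056 ]]
 mean [0.4538 0.3668 0.056 ]
upper block corners top
[[0.5126 0.4108 0.056 ]
 [0.5192 0.3306 0.056 ]
 [0.3958 0.3155 0.056 ]
 [0.3862 0.3968 0.056 ]]
 mean [0.4534 0.3634 0.056 ]
handle corners top
[[0.4952 0.3844 0.092 ]
 [0.4974 0.3616 0.092 ]
 [0.4092 0.3501 0.092 ]
 [0.407  0.3725 0.092 ]]
 mean [0.4522 0.3671 0.092 ]
handle corners side
[[0.4094 0.3651 0.092 ]
 [0.4992 0.3772 0.092 ]
 [0.4996 0.3585 0.092 ]
 [0.4114 0.3446 0.092 ]]
 mean [0.4549 0.3614 0.092 ]
lower block corners top
[[ 0.6     0.0283  0.06  ]
 [ 0.5856 -0.0473  0.06  ]
 [ 0.4615 -0.0242  0.06  ]
 [ 0.4745  0.0558  0.06  ]]
 mean [0.5304 0.0032 0.06  ]
```

Two views and the given sizes agree: handle at about (0.453, 0.367) with yaw +7°, and lower half at about (0.531, 0.003) with yaw −12.3°. The dowel spacing came out at 90.9 mm against the expected 91. Next I'll move over the handle.

{"name": "apply_moves", "arguments": {"increments": [[-2,45,8,0,0,-0.08,0],[-5,105,18,0,0,-0.2,0],[-8,165,28,0,0,-0.33,0],[-10,225,39,0,0,-0.45,0],[-12,279,50,0,0,-0.516,0]]}}

```text
clock: 0.72
ee_pos: [0.4553, 0.3663, 0.1595]
tcp_rot: [[-0.126, 0.992, -0.001], [0.992, 0.126, -0.0], [-0.0, -0.001, -1.0]]
force: [0.3, 1.1, 0.3]
gripper_width: 0.0855
```

{"name": "apply_moves", "arguments": {"increments": [[0,0,0,0,0,0,0],[0,0,0,0,0,0,0]]}}

```text
clock: 0.98
ee_pos: [0.4531, 0.3674, 0.1599]
tcp_rot: [[-0.123, 0.992, -0.002], [0.992, 0.123, -0.0], [-0.0, -0.002, -1.0]]
force: [-0.2, 0.3, 0.3]
gripper_width: 0.0853
```

```bash
cat >> h.py <<'E'
def need(x,y,z,yaw):
    "increment to TCP pose, tool down, tool x at yaw+90deg"
    s=env.get_state();R=s["tcp_rot"]
    a=yaw+np.pi/2
    Rt=np.array([[np.cos(a),np.sin(a),0],[np.sin(a),-np.cos(a),0],[0,0,-1.]])
    rv=cv2.Rodrigues(R.T@Rt)[0].ravel()
    print("t",round(s["clock"],2),"pos",s["ee_pos"].round(4),"F",s["force"].round(1),"T",s["torque"].round(2),"w",round(s["gripper_width"],4))
    print("need mm",(R.T@(np.array([x,y,z])-s["ee_pos"])*1000).round(1),"rot",rv.round(4))
E
python3 - <<'E'
from h import *
need(.4533,.367,.062,.123)
im=env.snapshot("top");cv2.imwrite("pics/top1.png",cv2.resize(im[160:290,170:300],None,fx=4,fy=4,interpolation=2))
im=env.snapshot("side");cv2.imwrite("pics/side1.png",cv2.resize(im[70:220,220:380],None,fx=4,fy=4,interpolation=2))
E
```

```text
t 0.97 pos [0.4531 0.3674 0.1599] F [-0.2  0.3  0.3] T [-0.04  0.02  0.01] w 0.0853
need mm [-0.4  0.3 97.9] rot [-0.002   0.0002  0.0003]
```

View pics/side1.png

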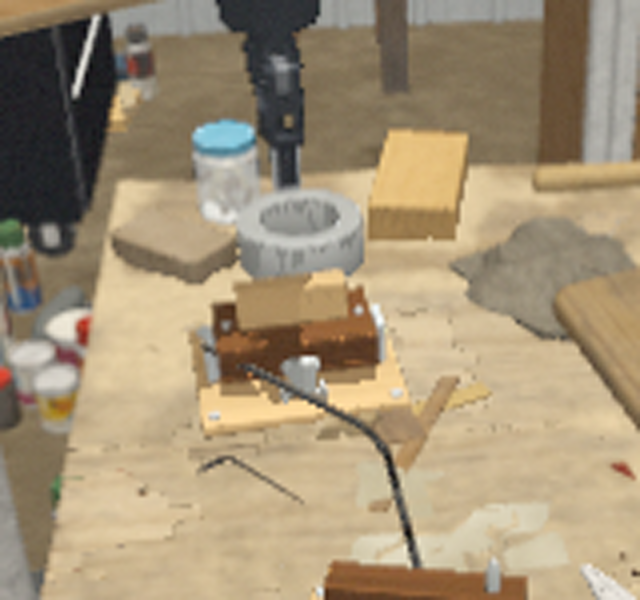

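View pics/top1.png

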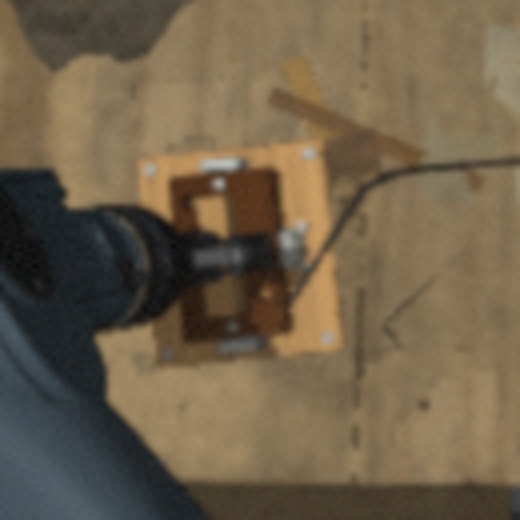

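```bash
python3 - <<'E'
from h import *
c,s=np.cos(.123),np.sin(.123)
for d in(-.0425,0,.0425):
    X=[.4531-s*d,.3674+c*d,.173]
    print(d,(proj("top",[X])[0]-[170,160])*4,(proj("side",[X])[0]-[220,70])*4)
E
```

```text
-0.0425 [245.75095066 250.94474336] [287.09952331 210.50413283]
0 [184.93543699 257.53641394] [280.23877001 185.41689543]
0.0425 [124.15243918 264.11729458] [273.77146298 161.75741728]
```

The near finger shows at about (287,188) in the side crop and (268,245) in the top crop, which fits the projected pose straddling the handle. I'll descend and close.

{"name": "apply_moves", "arguments": {"increments": [[0,0,30,0,0,0,0],[0,0,60,0,0,0,0],[0,0,80,0,0,0,0],[0,0,92,0,0,0,0],[0,0,97,0,0,0,0]]}}

```text
clock: 1.7
ee_pos: [0.4529, 0.3681, 0.0634]
tcp_rot: [[-0.125, 0.992, -0.0], [0.992, 0.125, -0.0], [-0.0, -0.0, -1.0]]
force: [0.2, 0.1, 0.4]
gripper_width: 0.0854
```

{"name": "apply_moves", "arguments": {"increments": [[0,0,0,0,0,0,0],[0,0,0,0,0,0,0.4],[0,0,0,0,0,0,0.6],[0,0,0,0,0,0,0.8],[0,0,0,0,0,0,1]]}}

```text
clock: 2.33
ee_pos: [0.4541, 0.3672, 0.0641]
tcp_rot: [[-0.124, 0.992, 0.001], [0.992, 0.124, -0.001], [-0.001, 0.001, -1.0]]
force: [-0.9, -1.8, 1.9]
gripper_width: 0.0201
```

{"name": "apply_moves", "arguments": {"increments": [[0,0,0,0,0,0,1],[0,0,0,0,0,0,1],[0,0,0,0,0,0,1],[0,0,0,0,0,0,1]]}}

```text
clock: 2.82
ee_pos: [0.4541, 0.3673, 0.0641]
tcp_rot: [[-0.124, 0.992, 0.001], [0.992, 0.124, -0.001], [-0.001, 0.001, -1.0]]
force: [-0.9, -3.5, 4.2]
gripper_width: 0.0201
```

The grip is on the handle, with the opening stopped at about 20 mm. Next is a straight lift.

{"name": "apply_moves", "arguments": {"increments": [[0,0,-4,0,0,0,1],[0,0,-8,0,0,0,1],[0,0,-12,0,0,0,1],[0,0,-16,0,0,0,1],[0,0,-20,0,0,0,1]]}}

```text
clock: 3.45
ee_pos: [0.454, 0.3678, 0.0844]
tcp_rot: [[-0.124, 0.992, 0.001], [0.992, 0.124, 0.001], [0.0, 0.001, -1.0]]
force: [0.0, -0.3, -4.1]
gripper_width: 0.0201
```

{"name": "apply_moves", "arguments": {"increments": [[0,0,-8,0,0,0,1],[0,0,-20,0,0,0,1],[0,0,-40,0,0,0,1],[0,0,-60,0,0,0,1],[0,0,-70,0,0,0,1]]}}

```text
clock: 4.08
ee_pos: [0.4548, 0.3683, 0.1562]
tcp_rot: [[-0.124, 0.992, 0.003], [0.992, 0.124, 0.002], [0.002, 0.003, -1.0]]
force: [0.7, 0.6, -3.5]
gripper_width: 0.0202
```

{"name": "apply_moves", "arguments": {"increments": [[0,0,0,0,0,0,1],[0,0,0,0,0,0,1],[0,0,0,0,0,0,1]]}}

```text
clock: 4.45
ee_pos: [0.4531, 0.3672, 0.1522]
tcp_rot: [[-0.124, 0.992, -0.002], [0.992, 0.124, -0.001], [-0.001, -0.002, -1.0]]
force: [0.1, 0.1, -4.5]
gripper_width: 0.0194
```

```bash
python3 - <<'E'
from h import *
need(.531,.003,.16,-.215)
im=env.snapshot("side");cv2.imwrite("pics/side2.png",cv2.resize(im[70:220,220:380],None,fx=4,fy=4,interpolation=2))
E
```

```text
t 4.45 pos [0.4531 0.3672 0.1522] F [ 0.1  0.1 -4.5] T [0.   0.04 0.03] w 0.0194
need mm [-371.    32.2   -7.5] rot [-0.0019  0.0013  0.3392]
```

View pics/side2.png

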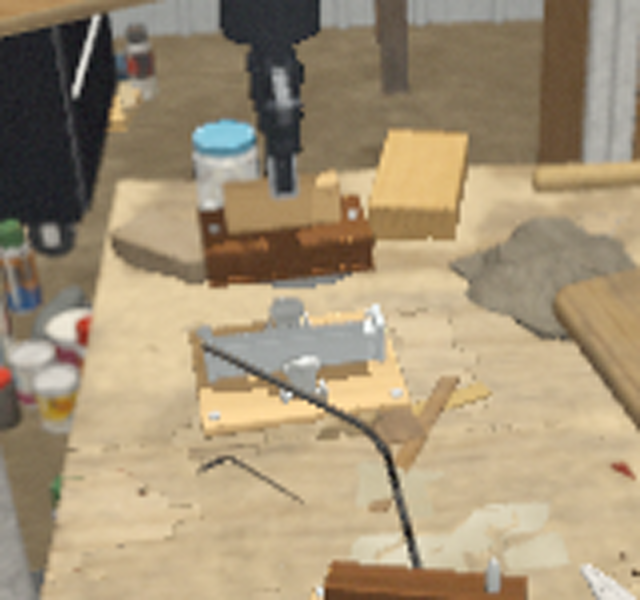

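The upper half is off the rail and in the gripper (side crop, block at about (290,245)), with the rail bar bare beneath. I'll carry it over the dowels.

{"name": "apply_moves", "arguments": {"increments": [[-20,2,-3,0,0,0.02,1],[-55,5,-7,0,0,0.05,1],[-95,8,-7,0,0,0.09,1],[-138,12,-7,0,0,0.13,1],[-180,16,-7,0,0,0.17,1]]}}

```text
clock: 5.12
ee_pos: [0.492, 0.1886, 0.1606]
tcp_rot: [[0.048, 0.999, 0.0], [0.999, -0.048, -0.001], [-0.001, 0.0, -1.0]]
force: [0.3, -0.2, -3.9]
gripper_width: 0.0201
```

```bash
python3 - <<'E'
from h import *
need(.531,.003,.16,-.215)
E
```

```text
t 5.12 pos [0.492  0.1886 0.1606] F [ 0.3 -0.2 -3.9] T [ 0.03 -0.01 -0.01] w 0.0201
need mm [-183.5   47.9    0.7] rot [0.0004 0.0007 0.1669]
```

{"name": "apply_moves", "arguments": {"increments": [[-42,11,0,0,0,0.04,1],[-85,22,0,0,0,0.08,1],[-125,33,0,0,0,0.12,1],[-160,42,0,0,0,0.15,1],[-183,48,0,0,0,0.167,1]]}}

```text
clock: 5.75
ee_pos: [0.5312, 0.0031, 0.1605]
tcp_rot: [[0.215, 0.977, -0.0], [0.977, -0.215, -0.001], [-0.001, 0.0, -1.0]]
force: [-0.3, 0.8, -3.9]
gripper_width: 0.02
```

{"name": "apply_moves", "arguments": {"increments": [[0,0,0,0,0,0,1],[0,0,0,0,0,0,1],[0,0,0,0,0,0,1],[0,0,0,0,0,0,1]]}}

```text
clock: 6.25
ee_pos: [0.5313, 0.0067, 0.1606]
tcp_rot: [[0.21, 0.978, 0.0], [0.978, -0.21, 0.0], [0.0, -0.0, -1.0]]
force: [0.3, -0.8, -4.3]
gripper_width: 0.0196
```

```bash
python3 - <<'E'
from h import *
need(.531,.003,.16,-.215)
im=env.snapshot("side");cv2.imwrite("pics/side3f.png",im);cv2.imwrite("pics/side3.png",cv2.resize(im[150:260,265:385],None,fx=5,fy=5,interpolation=2))
im=env.snapshot("top");cv2.imwrite("pics/top3f.png",im);cv2.imwrite("pics/top3.png",cv2.resize(im[150:250,300:400],None,fx=6,fy=6,interpolation=2))
E
```

```text
t 6.25 pos [0.5313 0.0067 0.1606] F [ 0.3 -0.8 -4.3] T [ 0.03 -0.   -0.05] w 0.0196
need mm [-3.7  0.4  0.6] rot [-0.     -0.0001  0.0035]
```

View pics/side3.png

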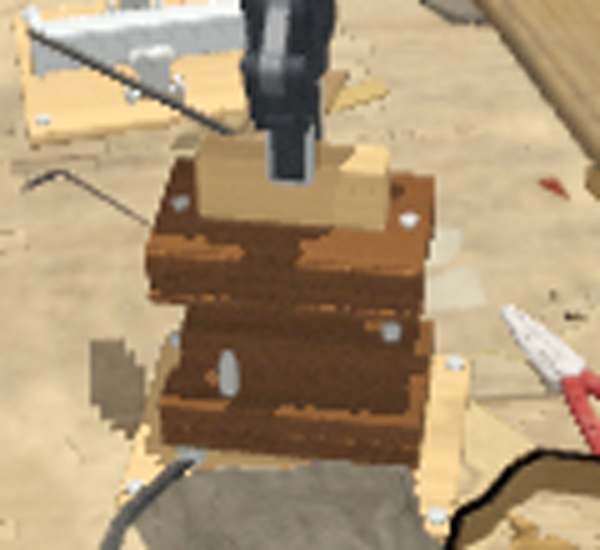

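View pics/top3.png

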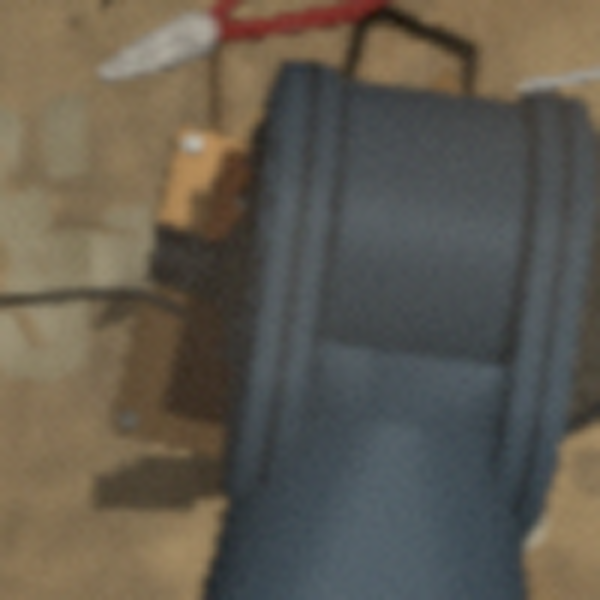

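```bash
python3 - <<'E'
from h import *
P=(np.array([(180,203),(409,220.)])+.5)/5-.5+[265,150]
for z in(.1496,.1526,.1556):
    Q=plane("side",P,z);d=Q[1]-Q[0];print(z,Q.mean(0).round(4),np.hypot(*d[:2]).round(4),np.arctan2(d[1],d[0]).round(4))
need(.531,.003,.16,-.215)
E
```

```text
0.1496 [0.5312 0.0096 0.1496] 0.1107 -0.2075
0.1526 [0.531  0.0058 0.1526] 0.1101 -0.2075
0.1556 [0.5307 0.002  0.1556] 0.1095 -0.2075
t 6.35 pos [0.5314 0.0065 0.1606] F [-0.2  0.2 -3.4] T [-0.05  0.02  0.02] w 0.0197
need mm [-3.5  0.3  0.6] rot [ 0.0001 -0.      0.0033]
```

The grip is centred: the upper half sits under the TCP to within 1 mm, so only a 3.5 mm shift is needed. After that I'll descend to just above the dowel tips.

{"name": "apply_moves", "arguments": {"increments": [[-3.5,0.3,5,0,0,0.004,1],[-3.5,0.3,18,0,0,0.004,1],[-3.5,0.3,32,0,0,0.004,1],[-3.5,0.3,32,0,0,0.004,1],[-3.5,0.3,32,0,0,0.004,1]]}}

```text
clock: 6.98
ee_pos: [0.5309, 0.0025, 0.1282]
tcp_rot: [[0.215, 0.977, -0.001], [0.977, -0.215, 0.0], [-0.0, -0.001, -1.0]]
force: [0.4, 0.7, -4.0]
gripper_width: 0.0197
```

{"name": "apply_moves", "arguments": {"increments": [[0,0,0,0,0,0,1],[0,0,0,0,0,0,1],[0,0,0,0,0,0,1],[0,0,0,0,0,0,1]]}}

```text
clock: 7.48
ee_pos: [0.5312, 0.0025, 0.1287]
tcp_rot: [[0.215, 0.977, 0.0], [0.977, -0.215, -0.0], [0.0, 0.0, -1.0]]
force: [-0.0, -0.7, -4.0]
gripper_width: 0.0199
```

```bash
python3 - <<'E'
from h import *
need(.5315,.003,.098,-.215)
im=env.snapshot("side");cv2.imwrite("pics/side4.png",cv2.resize(im[150:260,265:385],None,fx=5,fy=5,interpolation=2))
E
```

```text
t 7.47 pos [0.5312 0.0025 0.1287] F [-0.  -0.7 -4. ] T [0.03 0.05 0.06] w 0.0199
need mm [ 0.6  0.2 30.7] rot [ 0.0003 -0.     -0.0018]
```

View pics/side4.png

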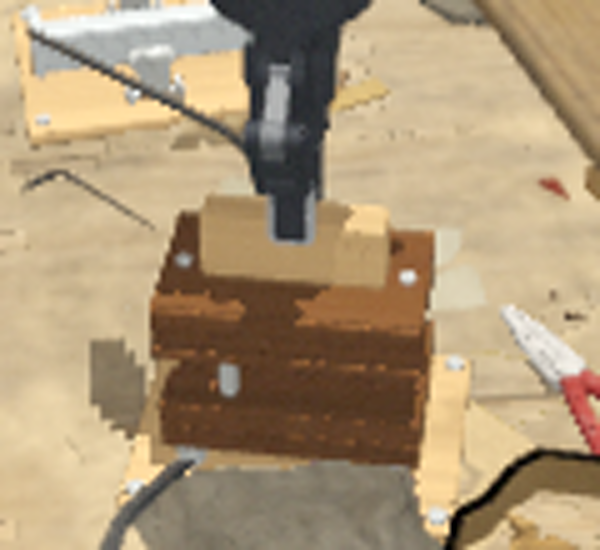

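```bash
python3 - <<'E'
from h import *
def W(c,yaw,l,z):
    a,b=np.cos(yaw),np.sin(yaw);return [c[0]+a*l[0]-b*l[1],c[1]+b*l[0]+a*l[1],z]
f=lambda X:((proj("side",[X])[0]-[265,150]+.5)*5-.5).round(0)
for l in((-.065,-.04),(.065,-.04)):
    print(l,"up",f(W((.5312,.0025),-.2134,l,.0907)),"low",f(W((.531,.003),-.215,l,.06)))
print("dowel", f(W((.531,.003),-.215,(-.032,-.025),.06)),f(W((.531,.003),-.215,(-.032,-.025),.084)))
im=cv2.imread("pics/side4.png");cv2.imwrite("pics/side4b.png",cv2.resize(im[180:480,120:470],None,fx=2.2,fy=1.9,interpolation=2)[:600])
E
```

```text
(-0.065, -0.04) up [152. 357.] low [155. 402.]
(0.065, -0.04) up [420. 380.] low [417. 426.]
dowel [226. 387.] [224. 351.]
```

View pics/side4b.png

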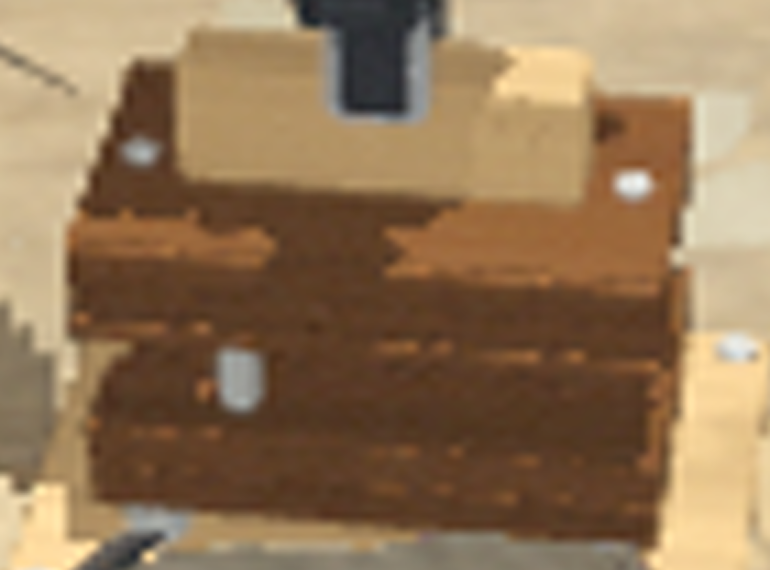

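The upper block's projected corners match the picture (side crop, about (152,356)). The lower half and its visible dowel sit about 1–2 px further to +x, so I'll nudge 1 mm that way and enter the dowels slowly.

{"name": "apply_moves", "arguments": {"increments": [[0.4,0.9,3,0,0,-0.002,1],[0.4,0.9,6,0,0,-0.002,1],[0.4,0.9,9,0,0,-0.002,1],[0.4,0.9,11,0,0,-0.002,1],[0.4,0.9,11,0,0,-0.002,1]]}}

```text
clock: 8.15
ee_pos: [0.5318, 0.0027, 0.1172]
tcp_rot: [[0.213, 0.977, -0.001], [0.977, -0.213, 0.0], [-0.0, -0.001, -1.0]]
force: [-0.3, -0.1, -4.5]
gripper_width: 0.0198
```

```bash
python3 - <<'E'
from h import *
need(.532,.003,.098,-.215)
E
```

```text
t 8.15 pos [0.5318 0.0027 0.1172] F [-0.3 -0.1 -4.5] T [-0.05 -0.06  0.02] w 0.0198
need mm [ 0.4  0.2 19.2] rot [-0.0007  0.0001  0.0002]
```

It is 5 mm into the dowels with no contact force. Continuing down.

{"name": "apply_moves", "arguments": {"increments": [[0,0,2,0,0,0,1],[0,0,4,0,0,0,1],[0,0,6,0,0,0,1],[0,0,8,0,0,0,1],[0,0,8,0,0,0,1]]}}

```text
clock: 8.78
ee_pos: [0.5321, 0.0028, 0.1093]
tcp_rot: [[0.213, 0.977, 0.0], [0.977, -0.213, 0.0], [0.0, 0.0, -1.0]]
force: [1.3, 0.1, -4.6]
gripper_width: 0.0195
```

```bash
python3 - <<'E'
from h import *
need(.532,.003,.098,-.215)
im=env.snapshot("side");cv2.imwrite("pics/side5.png",cv2.resize(im[160:255,265:385],None,fx=6,fy=6,interpolation=2))
E
```

```text
t 8.78 pos [0.5321 0.0028 0.1093] F [ 1.3  0.1 -4.6] T [ 0.19 -0.17 -0.01] w 0.0195
need mm [ 0.1 -0.1 11.3] rot [ 0.     -0.0004  0.0003]
```

View pics/side5.png

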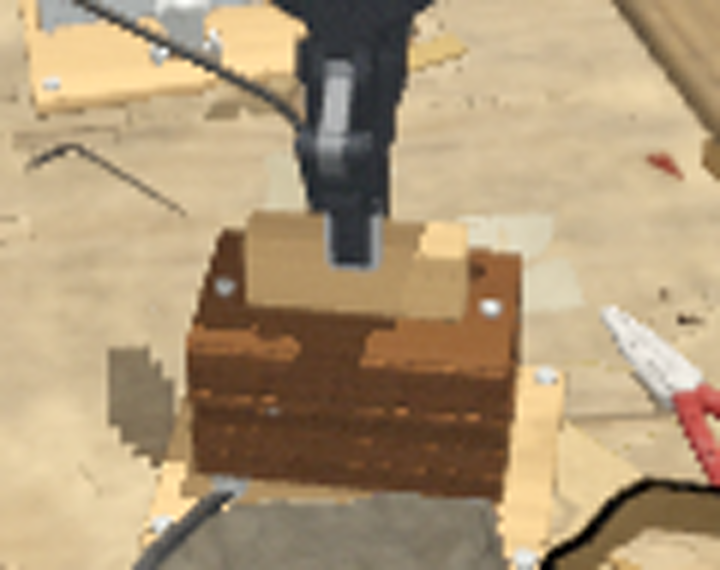

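Both dowels are engaged. There is a light +x push of 1.3 N, so I'll ease 0.6 mm that way and carry on.

{"name": "apply_moves", "arguments": {"increments": [[0,0.6,2,0,0,0,1],[0,0.6,4,0,0,0,1],[0,0.6,6,0,0,0,1],[0,0.6,8,0,0,0,1],[0,0.6,8,0,0,0,1]]}}

```text
clock: 9.45
ee_pos: [0.5326, 0.0026, 0.1012]
tcp_rot: [[0.213, 0.977, -0.0], [0.977, -0.213, 0.0], [0.0, -0.0, -1.0]]
force: [0.4, 1.1, -3.8]
gripper_width: 0.0199
```

```bash
python3 - <<'E'
from h import *
need(.532,.003,.098,-.215)
E
```

```text
t 9.45 pos [0.5326 0.0026 0.1012] F [ 0.4  1.1 -3.8] T [ 0.29 -0.2   0.08] w 0.0199
need mm [ 0.2 -0.7  3.2] rot [-0.0002 -0.0002  0.0002]
```

{"name": "apply_moves", "arguments": {"increments": [[0.3,0,1,0,0,0,1],[0.3,0,2,0,0,0,1],[0.3,0,3,0,0,0,1],[0.3,0,4,0,0,0,1],[0.3,0,4,0,0,0,1]]}}

```text
clock: 10.07
ee_pos: [0.5327, 0.0026, 0.098]
tcp_rot: [[0.213, 0.977, 0.0], [0.977, -0.213, -0.0], [-0.0, 0.0, -1.0]]
force: [-0.6, 0.4, -0.7]
gripper_width: 0.0198
```

```bash
python3 - <<'E'
from h import *
need(.532,.003,.090,-.215)
E
```

```text
t 10.07 pos [0.5327 0.0026 0.098 ] F [-0.6  0.4 -0.7] T [ 0.1   0.2  -0.03] w 0.0198
need mm [ 0.2 -0.8  8. ] rot [0.0004 0.0004 0.    ]
```

The faces met at TCP z = 0.098, as predicted. Next I press down.

{"name": "apply_moves", "arguments": {"increments": [[0,0,2,0,0,0,1],[0,0,4,0,0,0,1],[0,0,6,0,0,0,1],[0,0,8,0,0,0,1],[0,0,8,0,0,0,1]]}}

```text
clock: 10.7
ee_pos: [0.5327, 0.0025, 0.0899]
tcp_rot: [[0.213, 0.977, 0.0], [0.977, -0.213, -0.001], [-0.001, 0.001, -1.0]]
force: [-3.4, -1.0, 3.8]
gripper_width: 0.02
```

```bash
python3 - <<'E'
from h import *
need(.532,.003,.088,-.215)
E
```

```text
t 10.7 pos [0.5327 0.0025 0.0899] F [-3.4 -1.   3.8] T [-0.18  0.66 -0.  ] w 0.02
need mm [ 0.4 -0.8  1.9] rot [0.0005 0.0007 0.    ]
```

{"name": "apply_moves", "arguments": {"increments": [[0,-0.7,0,0,0,0,1],[0,-0.7,1,0,0,0,1],[0,-0.7,2,0,0,0,1],[0,-0.7,2,0,0,0,1],[0,-0.7,2,0,0,0,1]]}}

```text
clock: 11.32
ee_pos: [0.5327, 0.0025, 0.0883]
tcp_rot: [[0.213, 0.977, 0.002], [0.977, -0.213, -0.001], [-0.001, 0.002, -1.0]]
force: [-2.1, -2.9, 4.1]
gripper_width: 0.0198
```

```bash
python3 - <<'E'
from h import *
need(.532,.003,.088,-.215)
im=env.snapshot("side");cv2.imwrite("pics/side6.png",cv2.resize(im[165:255,280:370],None,fx=6.5,fy=6.5,interpolation=2))
cv2.imwrite("pics/side6f.png",im)
def W(c,yaw,l,z):
    a,b=np.cos(yaw),np.sin(yaw);return [c[0]+a*l[0]-b*l[1],c[1]+b*l[0]+a*l[1],z]
f=lambda X:((proj("side",[X])[0]-[280,165]+.5)*6.5-.5).round(0)
for l in((-.065,-.04),(.065,-.04)):
  for z in (.030,.040,.050,.06,.08): print(l,z,f(W((.532,.003),-.215,l,z)))
for sx in(-.055,.055): print("screw",f(W((.532,.003),-.215,(sx,0),.08)))
E
```

```text
t 11.32 pos [0.5327 0.0025 0.0883] F [-2.1 -2.9  4.1] T [-0.37  0.41  0.04] w 0.0198
need mm [ 0.3 -0.8  0.3] rot [ 0.002   0.0006 -0.    ]
(-0.065, -0.04) 0.03 [112. 480.]
(-0.065, -0.04) 0.04 [110. 462.]
(-0.065, -0.04) 0.05 [109. 443.]
(-0.065, -0.04) 0.06 [107. 425.]
(-0.065, -0.04) 0.08 [104. 386.]
(0.065, -0.04) 0.03 [446. 512.]
(0.065, -0.04) 0.04 [446. 493.]
(0.065, -0.04) 0.05 [447. 475.]
(0.065, -0.04) 0.06 [448. 456.]
(0.065, -0.04) 0.08 [449. 417.]
screw [150. 318.]
screw [433. 343.]
```

View pics/side6.png

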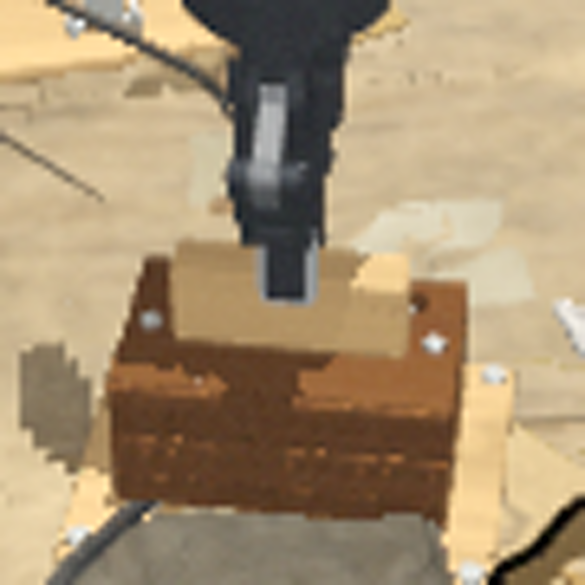

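The screws at (150,319) and (433,343) match an upper-half underside at z ≈ 0.050. The pair's bottom edge near (117,497) matches z ≈ 0.020. Together they are 60 mm tall with no gap and pressed about 10 mm. I'll let it settle, then check again.

{"name": "apply_moves", "arguments": {"increments": [[0,0,0,0,0,0,1],[0,0,0,0,0,0,1],[0,0,0,0,0,0,1],[0,0,0,0,0,0,1],[0,0,0,0,0,0,1]]}}

```text
clock: 12.0
ee_pos: [0.5328, 0.0025, 0.0883]
tcp_rot: [[0.213, 0.977, 0.002], [0.977, -0.213, -0.001], [-0.001, 0.002, -1.0]]
force: [-2.7, -1.1, 5.4]
gripper_width: 0.0198
```

```bash
python3 - <<'E'
from h import *
need(.532,.003,.088,-.215)
a=cv2.imread("pics/side0.png");b=env.snapshot("side");cv2.imwrite("pics/side7.png",b)
need(.532,.003,.088,-.215)
d=cv2.absdiff(a,b).max(2)
for n,(x,y,w,h) in dict(jar=(240,275,50,65),pot=(272,270,18,18),pliers=(362,205,58,60)).items(): print(n,d[y:y+h,x:x+w].mean())
E
```

```text
t 12.0 pos [0.5328 0.0025 0.0883] F [-2.7 -1.1  5.4] T [-0.36  0.42  0.03] w 0.0198
need mm [ 0.3 -0.8  0.3] rot [0.002  0.0006 0.    ]
t 12.05 pos [0.5328 0.0025 0.0883] F [-2.3 -3.4  5.5] T [-0.36  0.42 -0.  ] w 0.0197
need mm [ 0.4 -0.9  0.3] rot [ 0.002   0.0006 -0.    ]
jar 6.061846153846154
pot 5.506172839506172
pliers 5.4959770114942526
```

The arm is steady, the push is holding and the bystanders haven't moved. Handing in.

```bash
python3 -c "
from station import env
print(env.finish_job()); print(env.get_state()['ee_pos'])"
```

```text
the job is handed in; nothing more can be done
None
the job is handed in; nothing more can be done
```

I lifted the upper half off the rail and fitted it onto both dowels. I then pressed the closed mould down and handed the job in at about 12 s, still gripping the handle. The system gave no verdict.

- **Seating:** The faces met at TCP z = 0.098, the height I expected. In the last detailed picture the pair measured about 60 mm tall with no visible gap.
- **Press:** The arm and the picture both put the lower half about 10 mm down its 12 mm travel.
- **Grip:** The gripper opening held at about 20 mm and the pose was steady.
- **Bystanders:** The jar, the pot and the pliers looked unmoved when I compared the first and last side pictures.

Two readings did not fully agree:
- **Push force:** The vertical force read about 5.5 N (about 9–10 N counting the upper half's weight). That is somewhat less than the given spring figures suggest for 10 mm, so I relied on the picture and the arm height for the depth.
- **Side load:** About 3 to 4 N of sideways load remained on the dowels. I eased the command 0.7 mm to relieve it, but it did not go away. The measured tilt was only 0.002 rad.

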